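Open the jeweller's puzzle box by its hidden catch

ROBOT

A 6-joint arm with a two-finger parallel gripper is mounted at the origin on the work surface; the furniture and walls round the work are solid. World frame = base frame: x ahead of the robot, y to its left, z up, the work surface at z = 0. Lengths are in m, angles in rad, forces in N, time in s.
With the tool pointing down it reaches from about 0.2 to 0.875 m from the base axis. Payload 3.4 kg.
Tool frame: the origin (TCP) lies between the finger pads; the fingertips stand 22 mm ahead of it and the grasp point (between the pads) lies 3 mm ahead of it; z points along the fingers, y is the line along which they close (so a half turn about z gives the same grasp; the last joint's range is limited). The gripper opens to 94 mm and grips with 3 to 60 N. Pads are 16 mm wide; open, the fingers measure 119 mm over their backs; the gripper's body (75 mm by 177 mm) begins 78 mm behind the grasp point.
Start: joints at [-0.121, 0.276, 1.505, -0, 1.361, -0.121], TCP at [0.575, -0, 0.227] pointing down, gripper open.
Joint ranges: [-2.89, 2.89], [-0.75, 2.08], [0.22, 2.7], [-1.18, 4.32], [0.11, 2.71], [-2.7, 2.7]. Speed limits (rad/s): [2.57, 2.57, 3.14, 3.14, 3.14, 3.14].

INTERFACE

Orientations are given as [roll, pitch, yaw] about the fixed x, y, z axes, in that order (R = Rz(yaw) Ry(pitch) Rx(roll)).
In Python, from workcell import robot gives the robot as it stands.
- The arm moves only by the tool play_rows, never from a script. Its argument "commands" is a list of rows, each a list of 7 numbers: the turn, a rotation vector about the tool's x, y, z scaled (see below), then the shift along the tool's x, y, z scaled (see below), then the opening, from 0 (shut) to 1 (fully open). A call has 1 to 5 rows; each row shifts and turns the commanded pose from where the row before left it, along the tool's axes as they then stand; what a row does not reach is not made up. The controller multiplies each number of a shift by 500 mm and each number of a turn by 0.5 rad. A row lasts 1/8 s, in which the tool goes at most 62.5 mm and 10.7 degrees, less where a joint would pass 70% of its speed; a pose out of reach is approached as far as the arm can. A call with a number of a shift or a turn outside -1 to 1 is refused whole. A call with a gripper value outside its range is refused whole. The fingers move at their own pace and stop on an object; the grip force is fixed at half the most. Time passes only in rows, so rows that do not move let the fingers close. It gives the time, the measured TCP pose, the force, the opening and the grip force at its end, in the units of the state.
- robot.observe(): the state, without advancing time (a new reading comes with each control period).
- robot.capture(name): name is "scene" or "side" or "wrist"; returns (picture, depth): 420x560x3 uint8, red, green, blue; 420x560 float32, m along the optical axis (not along the pixel's ray), 0 where there is no reading.
- robot.camera_info(name): a dict with "camera_matrix" (3x3 intrinsics, pixels), "R" (3x3) and "t" (3): a world point X has camera coordinates R X + t; the wrist camera has in their place "tool_from_camera" (4x4, takes a point from camera to tool coordinates, whose origin is the TCP and whose axes are the flange's). Camera axes: x right, y down, z forward; pixel columns grow to the right and rows downward; lengths in m; the calibration is good to about 2 mm. The wrist camera is an equidistant fisheye: a pixel r from the principal point sees the ray r / f radians off the axis. A picture is of the moment at which its call begins: read the wrist's pose just before it. camera_info takes no time and is no camera call.
- robot.finish_job(): hands the job in; it is judged then, once.
The state is a dict: "time": time; "joint_positions": joint angles; "qvel": joint speeds; "tau": joint torques, N m; "ee_pos": TCP position; "orientation": TCP orientation; "ft_force": force on the tool from outside, world axes, zero at the start; "torque": the same for the moment, N m; "gripper_width": finger opening in m; "finger_force": force on a finger pad.
Only numpy, scipy, OpenCV 4.12 (cv2) and the standard library are available. Lean on these libraries where they do the work, as an engineer would, in place of code of your own. Each camera call takes 0.05 s, during which the arm holds its last target. There are 200 camera calls.

TASK

Open the wooden puzzle box: feel along the dark inlaid strip on its near top edge with shut fingertips until they drop into the hidden soft spot, press there until the catch lets go and the lid jumps ajar, then slide the lid fully open by its brass knob and let go. Keep the touch on the strip gentle (under 20 N) and leave the two vials beside the box standing where they are.

Things in the scene. Friction and masses are not known exactly. Their poses are not given: they have to be found in the camera images.
- puzzle_box: Wooden puzzle box, 190 (its x) x 290 (y) x 60 mm, fixed to the table. Origin at the centre of its underside, z up; its -x side faces the robot; the lid (top at z = 67 mm) opens towards its +x between two rails (tops at z = 70) at the y ends. Along the near top edge a groove, 42 mm wide (x), 136 mm long (y -68 to +68), its floor a dark green-grey strip 5 mm below the wooden rim.
- strip_mid (a point): Centre of the strip's upper face, axes as the box's (box frame x -66, y 0, z 55 mm). The strip is sprung: it yields after 1.5 N, 1 mm per 2 N, and is solid after 5 mm (11 N). One 40 mm long piece of it, as wide as the groove, is a false floor, flush and looking just like the rest; its centre lies anywhere from y = -36 to +36 mm and differs each time. Sunk, it leaves firm steps at its ends.
- groove_bed: The groove's frame, with strip, false floor and catch; origin and axes fixed, as strip_mid (no hint where the false floor is). The false floor gives way at 1 N, sinks 7 mm almost freely, then meets the catch: 3 N more to start; it lets the lid go about 11 mm down (about 6 N), is solid at 13 mm and springs back when left. The fingers must never load any of it beyond 20 N.
- lid (a joint): How far the lid is open (m): 0 shut and locked, it jumps to about 0.014 by itself when the catch lets go, 0.065 fully open at its stop. Moves along the box's +x, stays where it is left, needs about 1 N.
- lid_knob (a point): Middle of the grip of the brass knob on the lid, round, 26 mm across, upright; box frame x +20 (lid shut), y 0, z 86 mm; the knob's top is at z = 97 mm, its grip reaches from z = 79 to 95 mm. Moves with the lid.
- blue_vial_mid (a point): Centre (half-way up) of a loose glass vial of blue beads with a black cap, 29 mm across, 52 mm high, standing beside the box on its +y side.
- green_vial_mid (a point): Centre (half-way up) of a loose glass vial of green beads with a black cap, 29 mm across, 52 mm high, standing beside the box on its -y side.

How it is judged:
On the way, in this order (a step that is already met when the one before it is completed fails the run):
1. the catch has let go: the lid is ajar by more than 8 mm (value of joint lid above 0.008 m), for 0.1 s.
2. the lid has been slid open by more than 55 mm (value of joint lid above 0.055 m), for 0.1 s.
At the end, for the whole second after the job is handed in: The lid is open by more than 55 mm of its 65 mm and at rest, and both vials are within 20 mm of where they stood (value of joint lid above 0.055 m and velocity of joint lid below 0.01 m/s and distance of each of blue_vial_mid, green_vial_mid from where it was at the start of the episode below 0.02 m); the robot touches nothing.
It fails at once if the fingers press the strip, false floor or catch with more than 20 N (contact force between the fingers and groove_bed above 20 N).
It fails at once if a vial tipped by more than 0.4 rad (angle between any of blue_vial_mid, green_vial_mid's own z axis and vertical above 0.4 rad).
It also fails if it takes over 54 s, if anything falls off the work surface, if the arm or the gripper's body presses on something with over 40 N, if the wrist force passes 120 N, or if a joint passes its speed limit or range.

## Working session

There is one attempt and no reset: what is moved stays moved. The work goes in short steps, Python scripts to look and compute and a tool call to move; the robot and the scene stay as the last step left them, time stands still between calls to the robot, and variables do not carry over. Pictures are saved under pics/ and viewed, at most 10 in all, crops included, and the job is handed in when it is done.

Besides the shell and the picture viewer there is one more tool, called in YAML: its name, and indented under it one key for each argument. play_rows: Moves the arm, as the interface text tells. Its arguments: {"type":"object","properties":{"commands":{"type":"array"}},"required":["commands"]}

```bash
mkdir -p pics; cat > h.py <<'E'
import numpy as np, cv2
from workcell import robot
def save(n,f):
    im,d=robot.capture(n); cv2.imwrite('pics/'+f+'.png',im[:,:,::-1]); np.savez('pics/'+f,im=im,d=d); return im,d
def pts(n,d):
    c=robot.camera_info(n);K=np.array(c['camera_matrix']);R=np.array(c['R']);t=np.array(c['t'])
    v,u=np.mgrid[:d.shape[0],:d.shape[1]]
    P=np.stack([(u-K[0,2])/K[0,0]*d,(v-K[1,2])/K[1,1]*d,d],-1)
    return (P-t)@R
E
python3 - <<'E'
from h import *
s=robot.observe();print(s['ee_pos'],s['orientation'],s['ft_force'],s['gripper_width'])
a,d=save('scene','scene1');b,e=save('side','side1')
cv2.imwrite('pics/both.png',cv2.resize(np.hstack([a,b])[:,:,::-1],(800,300)))
E
```

```text
[5.74490587e-01 6.17317462e-05 2.26640561e-01] [-3.13986167e+00 -1.81640041e-04  1.57085547e+00] [ 0.10192519 -0.46128277 -0.5445713 ] 0.09360725601712093
```

View pics/scene1.png

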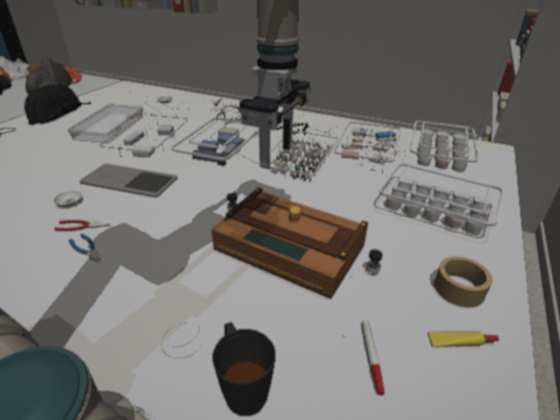

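The scene shows the box at about (290,240), the dark strip at (275,245), the knob at (295,212), and the black-capped vials at (232,203) and (375,260).

```bash
python3 - <<'E'
from h import *
for n in ('scene','side'):
    f=np.load('pics/%s1.npz'%n);im,d=f['im'],f['d'];P=pts(n,d)
    h=cv2.cvtColor(im,cv2.COLOR_RGB2HSV)
    near=(d>0)&(P[...,0]>.2)&(P[...,0]<.9)&(abs(P[...,1])<.4)
    z=P[...,2]
    strip=near&(z>.045)&(z<.062)&(h[...,0]>35)&(h[...,0]<110)&(im.max(2)<110)
    wood=near&(z>.05)&(z<.08)&(h[...,0]<20)&(h[...,1]>90)
    knob=near&(z>.075)&(z<.105)&(h[...,0]>14)&(h[...,0]<35)&(h[...,1]>90)
    cap=near&(z>.03)&(z<.062)&(im.max(2)<60)
    for nm,m in (('strip',strip),('wood',wood),('knob',knob),('cap',cap)):
        k,l,st,c=cv2.connectedComponentsWithStats(m.astype(np.uint8))
        for i in np.argsort(-st[1:,4])[:3]+1:
            if st[i,4]<15: continue
            q=P[l==i]; r=cv2.minAreaRect((q[:,:2]*1000).astype(np.float32))
            print(n,nm,st[i,4],c[i].round(),np.median(q,0).round(4),'rect',np.round(r[0]),np.round(r[1]),round(r[2],1))
E
```

```text
scene strip 633 [276. 245.] [ 0.4844 -0.044   0.0543] rect [484. -40.] [131.  37.] 83.6
scene wood 6653 [294. 233.] [ 0.5274 -0.074   0.065 ] rect [545. -48.] [291. 192.] 84.7
scene knob 129 [294. 213.] [ 0.5586 -0.0519  0.0917] rect [564. -50.] [23. 24.] 77.1
scene cap 700 [275. 244.] [ 0.4847 -0.0421  0.0543] rect [484. -39.] [132.  39.] 85.3
scene cap 534 [246. 360.] [ 0.2284 -0.1147  0.0498] rect [ 223. -121.] [24. 67.] 21.4
scene cap 481 [263. 256.] [ 0.4528 -0.0263  0.0434] rect [453. -30.] [261.   5.] 85.2
side strip 505 [341. 217.] [ 0.4835 -0.0404  0.0547] rect [483. -45.] [128.  39.] 85.5
side wood 4982 [312. 213.] [ 0.5367 -0.0058  0.065 ] rect [545. -63.] [331. 190.] 85.3
side knob 119 [308. 195.] [ 0.5637 -0.0385  0.0906] rect [567. -44.] [23. 24.] 68.8
side cap 1651 [306. 238.] [0.501  0.0957 0.0457] rect [485.   6.] [341. 157.] 51.6
side cap 568 [341. 217.] [ 0.4841 -0.0425  0.0548] rect [483. -44.] [133.  41.] 84.8
side cap 251 [475. 243.] [ 0.217  -0.0942  0.0467] rect [219. -98.] [11. 45.] 55.1
```

View pics/side1.png

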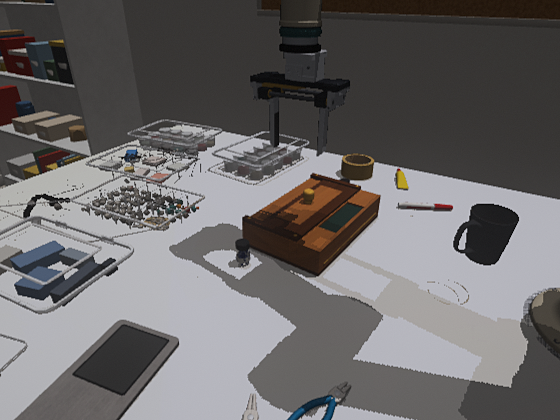

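play_rows:
  commands:
    - [0,0,0,-0.046,-0.0475,0,0]
    - [0,0,0,-0.046,-0.0475,0,0]
    - [0,0,0,-0.046,-0.0475,0,0]
    - [0,0,0,-0.046,-0.0475,0,0]
    - [0,0,0.175,0,0,0.08,0]

```text
time: 0.72
ee_pos: [0.4807, -0.0939, 0.1894]
orientation: [3.135, 0.002, 1.479]
ft_force: [0.8, 0.3, -1.2]
gripper_width: 0.0474
finger_force: 0.0
```

play_rows:
  commands:
    - [0,0,0,0,0,0.08,0]
    - [0,0,0,0,0,0.04,0]
    - [0,0,0,0,0,0,0]
    - [0,0,0,0,0,0,0]

```text
time: 1.23
ee_pos: [0.4807, -0.0922, 0.1282]
orientation: [3.14, 0.0, 1.483]
ft_force: [0.1, 0.5, 0.4]
gripper_width: 0.0076
finger_force: 0.0
```

```bash
python3 - <<'E'
from h import *
s=robot.observe();print(s['ee_pos'],s['orientation'],s['ft_force'],s['gripper_width'])
save('wrist','w1');save('scene','s2')
im=cv2.imread('pics/s2.png')[170:310,190:410];cv2.imwrite('pics/s2c.png',cv2.resize(im,None,fx=3,fy=3,interpolation=2))
E
```

```text
[ 0.48065439 -0.09220037  0.12816612] [3.14034901e+00 3.15521715e-04 1.48335881e+00] [0.11085815 0.54205315 0.43039907] 0.007613607578310751
```

View pics/s2c.png

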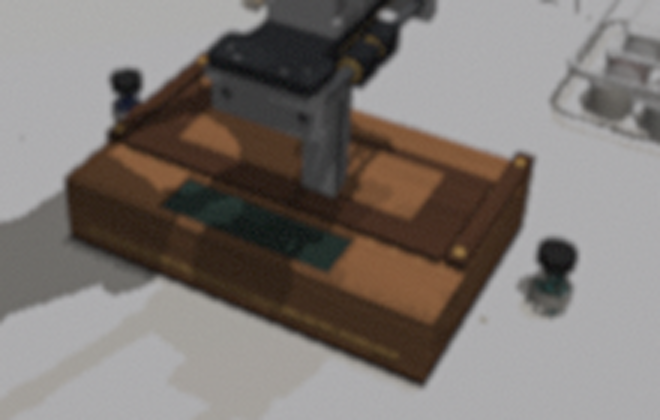

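View pics/w1.png

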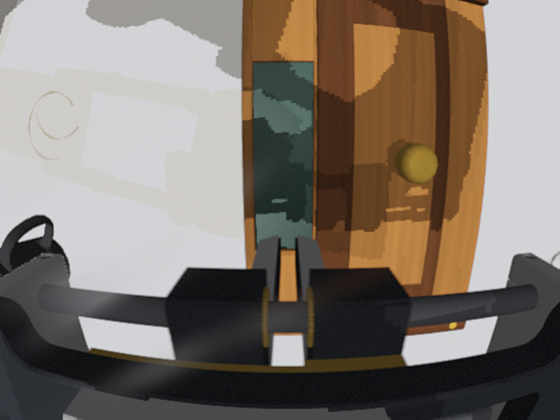

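The wrist view shows the strip at columns 253–315, rows 60–250, the shut fingers at about (288,250) and the knob at (416,163). I'll cast the strip and knob into the tool frame to check the alignment.

```bash
python3 - <<'E'
from h import *
from scipy.spatial.transform import Rotation as Ro
s=robot.observe();c=robot.camera_info('wrist');K=np.array(c['camera_matrix']);T=np.array(c['tool_from_camera'])
R=Ro.from_euler('xyz',s['orientation']).as_matrix()
im=np.load('pics/w1.npz')['im'];h=cv2.cvtColor(im,cv2.COLOR_RGB2HSV)
def cast(uv,z):
    a=(np.array(uv,float)-[K[0,2],K[1,2]])/[K[0,0],K[1,1]];r=np.linalg.norm(a,axis=1,keepdims=True)
    ray=np.hstack([a/r*np.sin(r),np.cos(r)])
    w=ray@T[:3,:3].T@R.T;o=R@T[:3,3]+s['ee_pos']
    return o+w*((z-o[2])/w[:,2:])
m=((h[...,0]>60)&(h[...,0]<100)&(h[...,1]>50)).astype(np.uint8)
m[:,:245]=0;m[:,325:]=0;m[:45]=0;m[255:]=0
m=cv2.morphologyEx(m,cv2.MORPH_CLOSE,np.ones((9,9)))
v,u=np.nonzero(m);q=cast(np.c_[u,v],.055)
r=cv2.minAreaRect((q[:,:2]*1000).astype(np.float32));print(r, u.min(),u.max(),v.min(),v.max())
print(cast([[253,62],[313,62],[315,235],[250,235]],.055).round(4))
print('knob top',cast([[416,163]],.094))
E
```

```text
((482.98931884765625, -44.44573974609375), (137.9120330810547, 41.2615966796875), 85.12937927246094) 254 312 63 251
[[ 0.4682  0.027   0.055 ]
 [ 0.5102  0.0232  0.055 ]
 [ 0.5019 -0.1026  0.055 ]
 [ 0.4535 -0.0984  0.055 ]]
knob top [[ 0.56590109 -0.04937815  0.094     ]]
```

play_rows:
  commands:
    - [0,0,0,-0.002,-0.003,0.04,0]
    - [0,0,0,0,0,0.04,0]
    - [0,0,0,0,0,0.012,0]
    - [0,0,0,0,0,0,0]
    - [0,0,0,0,0,0,0]

```text
time: 1.95
ee_pos: [0.4792, -0.0931, 0.0824]
orientation: [3.14, 0.0, 1.483]
ft_force: [0.6, 0.5, 0.5]
gripper_width: 0.0005
finger_force: 0.0
```

play_rows:
  commands:
    - [0,0,0,0,0,0.003,0]
    - [0,0,0,0,0,0.002,0]
    - [0,0,0,0,0,0,0]
    - [0,0,0,0,0,0,0]

```text
time: 2.45
ee_pos: [0.4785, -0.0929, 0.079]
orientation: [3.141, 0.0, 1.483]
ft_force: [0.0, -0.4, 0.3]
gripper_width: 0.0002
finger_force: 0.0
```

play_rows:
  commands:
    - [0,0,0,0,0,0.002,0]
    - [0,0,0,0,0,0.002,0]
    - [0,0,0,0,0,0,0]

```text
time: 2.82
ee_pos: [0.4785, -0.0929, 0.077]
orientation: [3.142, -0.0, 1.483]
ft_force: [0.1, 0.4, 0.5]
gripper_width: 0.0006
finger_force: 0.6
```

play_rows:
  commands:
    - [0,0,0,0,0,0.002,0]
    - [0,0,0,0,0,0,0]
    - [0,0,0,0,0,0,0]

```text
time: 3.2
ee_pos: [0.4785, -0.0929, 0.0761]
orientation: [3.141, 0.0, 1.483]
ft_force: [-0.3, -0.4, 2.6]
gripper_width: 0.0005
finger_force: 1.5
```

play_rows:
  commands:
    - [0,0,0,0,0,0.002,0]
    - [0,0,0,0,0,0,0]
    - [0,0,0,0,0,0,0]

```text
time: 3.58
ee_pos: [0.4785, -0.0929, 0.0751]
orientation: [3.141, 0.0, 1.483]
ft_force: [-0.7, 0.7, 4.0]
gripper_width: 0.0007
finger_force: 2.4
```

Contact is made on the firm strip at about 4 N. Now I'll feel along +y.

play_rows:
  commands:
    - [0,0,0,0.01,0,0,0]
    - [0,0,0,0.01,0,0,0]

```text
time: 3.82
ee_pos: [0.4802, -0.0836, 0.0753]
orientation: [3.14, 0.002, 1.484]
ft_force: [0.2, -3.7, 4.3]
gripper_width: 0.0007
finger_force: 2.3
```

play_rows:
  commands:
    - [0,0,0,0.01,0,0,0]
    - [0,0,0,0.01,0,0,0]

```text
time: 4.08
ee_pos: [0.4807, -0.0729, 0.0752]
orientation: [3.141, 0.001, 1.484]
ft_force: [-0.1, -3.4, 4.1]
gripper_width: 0.0001
finger_force: 2.4
```

play_rows:
  commands:
    - [0,0,0,0.01,0,0,0]
    - [0,0,0,0,0,0,0]

```text
time: 4.32
ee_pos: [0.4809, -0.0673, 0.0751]
orientation: [3.141, -0.001, 1.484]
ft_force: [0.2, -1.9, 5.0]
gripper_width: 0.0002
finger_force: 2.5
```

play_rows:
  commands:
    - [0,0,0,0.01,0,0,0]
    - [0,0,0,0,0,0,0]

```text
time: 4.58
ee_pos: [0.4812, -0.0625, 0.075]
orientation: [3.141, -0.0, 1.483]
ft_force: [0.7, -2.6, 4.9]
gripper_width: 0.0004
finger_force: 2.6
```

play_rows:
  commands:
    - [0,0,0,0.01,0,0,0]
    - [0,0,0,0,0,0,0]

```text
time: 4.82
ee_pos: [0.4816, -0.0576, 0.075]
orientation: [3.141, -0.0, 1.483]
ft_force: [-0.1, -2.5, 5.1]
gripper_width: 0.0006
finger_force: 2.6
```

play_rows:
  commands:
    - [0,0,0,0.01,0,0,0]
    - [0,0,0,0,0,0,0]

```text
time: 5.08
ee_pos: [0.482, -0.0526, 0.075]
orientation: [3.142, -0.0, 1.483]
ft_force: [0.2, -2.7, 5.0]
gripper_width: 0.0005
finger_force: 2.6
```

play_rows:
  commands:
    - [0,0,0,0.01,0,0,0]
    - [0,0,0,0,0,0,0]

```text
time: 5.32
ee_pos: [0.4823, -0.0476, 0.075]
orientation: [-3.142, -0.0, 1.483]
ft_force: [-0.0, -3.3, 5.4]
gripper_width: 0.0006
finger_force: 2.6
```

play_rows:
  commands:
    - [0,0,0,0.01,0,0,0]
    - [0,0,0,0,0,0,0]

```text
time: 5.58
ee_pos: [0.4827, -0.0423, 0.0749]
orientation: [-3.141, -0.001, 1.483]
ft_force: [-0.0, -1.2, 4.9]
gripper_width: 0.0005
finger_force: 2.5
```

play_rows:
  commands:
    - [0,0,0,0.01,0,0,0]
    - [0,0,0,0,0,0,0]

```text
time: 5.82
ee_pos: [0.4822, -0.0368, 0.0743]
orientation: [-3.139, -0.002, 1.483]
ft_force: [0.1, 1.3, 0.0]
gripper_width: 0.0008
finger_force: 0.3
```

play_rows:
  commands:
    - [0,0,0,0.01,0,0,0]
    - [0,0,0,0,0,0,0]

```text
time: 6.08
ee_pos: [0.4832, -0.0324, 0.0747]
orientation: [-3.141, -0.001, 1.483]
ft_force: [-0.3, 0.3, 0.8]
gripper_width: 0.0002
finger_force: 0.3
```

play_rows:
  commands:
    - [0,0,0,0.01,0,0,0]
    - [0,0,0,0,0,0,0]

```text
time: 6.32
ee_pos: [0.4841, -0.0276, 0.075]
orientation: [-3.142, -0.0, 1.484]
ft_force: [-0.5, 1.2, 0.3]
gripper_width: 0.0004
finger_force: 0.3
```

The fingers dropped in at y ≈ -0.039, so the false floor's centre is at about -0.027, where the fingers are now. Pressing.

play_rows:
  commands:
    - [0,0,0,0,0,0.005,0]
    - [0,0,0,0,0,0.004,0]
    - [0,0,0,0,0,0.002,0]
    - [0,0,0,0,0,0,0]

```text
time: 6.82
ee_pos: [0.4843, -0.028, 0.0697]
orientation: [3.141, -0.0, 1.483]
ft_force: [-0.9, 0.9, 4.2]
gripper_width: 0.0006
finger_force: 1.9
```

play_rows:
  commands:
    - [0,0,0,0,0,0.003,0]
    - [0,0,0,0,0,0,0]
    - [0,0,0,0,0,0,0]

```text
time: 7.2
ee_pos: [0.4843, -0.0281, 0.0682]
orientation: [3.141, -0.0, 1.483]
ft_force: [-0.8, 1.5, 5.4]
gripper_width: 0.0007
finger_force: 2.6
```

play_rows:
  commands:
    - [0,0,0,0,0,0.003,0]
    - [0,0,0,0,0,0,0]

```text
time: 7.45
ee_pos: [0.4843, -0.0281, 0.0668]
orientation: [3.141, -0.0, 1.483]
ft_force: [0.3, 1.3, 5.2]
gripper_width: 0.0003
finger_force: 2.8
```

play_rows:
  commands:
    - [0,0,0,0,0,0.002,0]
    - [0,0,0,0,0,0,0]

```text
time: 7.7
ee_pos: [0.4842, -0.0281, 0.0657]
orientation: [3.141, -0.0, 1.483]
ft_force: [-0.5, 1.8, 5.7]
gripper_width: 0.0003
finger_force: 2.7
```

play_rows:
  commands:
    - [0,0,0,0,0,0.002,0]
    - [0,0,0,0,0,0,0]
    - [0,0,0,0,0,0,0]

```text
time: 8.07
ee_pos: [0.4842, -0.0281, 0.0648]
orientation: [3.141, -0.0, 1.483]
ft_force: [-0.2, 2.0, 6.3]
gripper_width: 0.0006
finger_force: 2.9
```

```bash
cat > k.py <<'E'
from h import *
o=[]
for n in ('scene','side'):
    im,d=robot.capture(n);P=pts(n,d);h=cv2.cvtColor(im,cv2.COLOR_RGB2HSV)
    m=(d>0)&(P[...,0]>.5)&(P[...,0]<.7)&(abs(P[...,1]+.05)<.05)&(P[...,2]>.075)&(P[...,2]<.105)&(h[...,0]>14)&(h[...,0]<35)&(h[...,1]>90)
    q=P[m];r=cv2.minAreaRect((q[:,:2]*1000).astype(np.float32)) if len(q)>5 else None;print(n,len(q),r)
s=robot.observe();print(s['time'],s['ee_pos'],s['ft_force'])
E
python3 k.py
```

```text
scene 114 ((582.0767211914062, -53.48286819458008), (20.882450103759766, 23.674028396606445), 49.094966888427734)
side 112 ((584.3207397460938, -44.30738830566406), (21.839370727539062, 22.398422241210938), 56.33022689819336)
8.175 [ 0.48425037 -0.02806719  0.06476569] [-0.39926439  1.31992401  6.59733214]
```

The lid is ajar: the knob has moved about 17 mm. Raising and moving over the knob.

play_rows:
  commands:
    - [0,0,0,0,0,-0.07,0]
    - [0,0,0,0,0,-0.07,0]
    - [0,0,0,-0.01,0.066,0,1]
    - [0,0,0,-0.01,0.066,0,1]
    - [0,0,0,-0.01,0.065,0,1]

```text
time: 8.8
ee_pos: [0.5817, -0.0522, 0.134]
orientation: [-3.141, 0.001, 1.483]
ft_force: [-0.0, -0.7, 0.9]
gripper_width: 0.0269
finger_force: 0.0
```

play_rows:
  commands:
    - [0,0,0,0,0,0,1]
    - [0,0,0,0,0,0,1]
    - [0,0,0,0,0,0,1]
    - [0,0,0,0,0,0,1]

```text
time: 9.3
ee_pos: [0.5801, -0.0515, 0.1346]
orientation: [-3.141, 0.0, 1.483]
ft_force: [1.0, 0.4, 0.1]
gripper_width: 0.0666
finger_force: 0.0
```

```bash
python3 k.py; python3 -c "
from h import *
save('wrist','w2')"
```

```text
scene 110 ((582.6669311523438, -52.845252990722656), (21.859798431396484, 22.647220611572266), 71.03939056396484)
side 114 ((584.6571655273438, -45.610450744628906), (22.41741180419922, 22.477890014648438), 1.004862666130066)
9.4 [ 0.58052569 -0.05154037  0.13475535] [0.46364844 0.00852229 0.41317392]
```

View pics/w2.png

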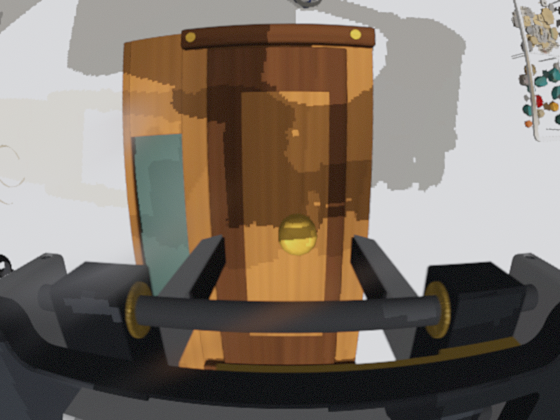

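The knob at (297,235) is nearly centred between the open fingertips at (222,240) and (355,240). Descending and gripping.

play_rows:
  commands:
    - [0,0,0,0,0.005,0.03,1]
    - [0,0,0,0,0,0.03,1]
    - [0,0,0,0,0,0.018,1]
    - [0,0,0,0,0,0,1]
    - [0,0,0,0,0,0,1]

```text
time: 10.07
ee_pos: [0.5837, -0.0519, 0.0955]
orientation: [3.141, 0.0, 1.483]
ft_force: [-0.3, 0.6, 0.2]
gripper_width: 0.0938
finger_force: 0.0
```

play_rows:
  commands:
    - [0,0,0,0,0,0,0]
    - [0,0,0,0,0,0,0]
    - [0,0,0,0,0,0,0]
    - [0,0,0,0,0,0,0]
    - [0,0,0,0,0,0,0]

```text
time: 10.7
ee_pos: [0.5835, -0.0519, 0.0955]
orientation: [3.141, -0.0, 1.483]
ft_force: [-0.5, 0.6, 0.1]
gripper_width: 0.0478
finger_force: 0.0
```

play_rows:
  commands:
    - [0,0,0,0,0,0,0]
    - [0,0,0,0,0,0,0]
    - [0,0,0,0,0,0,0]

```text
time: 11.08
ee_pos: [0.5837, -0.0519, 0.0955]
orientation: [3.141, 0.0, 1.483]
ft_force: [0.0, 0.1, -0.7]
gripper_width: 0.0247
finger_force: 30.0
```

play_rows:
  commands:
    - [0,0,0,0,0.024,0,0]
    - [0,0,0,0,0.024,0,0]
    - [0,0,0,0,0.024,0,0]
    - [0,0,0,0,0.02,0,0]
    - [0,0,0,0,0,0,0]

```text
time: 11.7
ee_pos: [0.6309, -0.056, 0.0955]
orientation: [3.14, -0.0, 1.483]
ft_force: [-0.3, 0.1, 1.0]
gripper_width: 0.0251
finger_force: 30.0
```

play_rows:
  commands:
    - [0,0,0,0,0.004,0,0]
    - [0,0,0,0,0,0,0]
    - [0,0,0,0,0,0,0]

```text
time: 12.08
ee_pos: [0.6312, -0.056, 0.0955]
orientation: [3.141, -0.0, 1.483]
ft_force: [0.9, 0.3, 0.2]
gripper_width: 0.0246
finger_force: 30.0
```

play_rows:
  commands:
    - [0,0,0,0,0.004,0,0]
    - [0,0,0,0,0.002,0,0]
    - [0,0,0,0,0,0,0]

```text
time: 12.45
ee_pos: [0.6323, -0.0561, 0.0954]
orientation: [-3.138, -0.0, 1.483]
ft_force: [-5.7, -0.1, 4.2]
gripper_width: 0.0245
finger_force: 30.0
```

play_rows:
  commands:
    - [0,0,0,0,0,0,1]
    - [0,0,0,0,0,0,1]
    - [0,0,0,0,0,0,1]
    - [0,0,0,0,0,0,1]
    - [0,0,0,0,0,0,1]

```text
time: 13.08
ee_pos: [0.6344, -0.0564, 0.0955]
orientation: [3.141, 0.0, 1.483]
ft_force: [-0.1, -0.3, 0.8]
gripper_width: 0.071
finger_force: 0.0
```

play_rows:
  commands:
    - [0,0,0,0,0,-0.03,1]
    - [0,0,0,0,0,-0.06,1]
    - [0,0,0,0,0,-0.06,1]
    - [0,0,0,0,0,0,1]
    - [0,0,0,0,0,0,1]

```text
time: 13.7
ee_pos: [0.6338, -0.0563, 0.1702]
orientation: [-3.141, -0.0, 1.483]
ft_force: [-0.1, 0.5, 0.3]
gripper_width: 0.0938
finger_force: 0.0
```

```bash
python3 k.py; python3 -c "
from h import *
save('scene','s3')"
```

```text
scene 108 ((627.5477905273438, -56.935848236083984), (19.627307891845703, 23.505313873291016), 60.05729675292969)
side 102 ((630.2359619140625, -48.09185791015625), (22.246707916259766, 19.903837203979492), 58.31088638305664)
13.8 [ 0.63333565 -0.05618538  0.16919128] [-0.14858968 -0.05063567 -0.74162454]
```

View pics/s3.png

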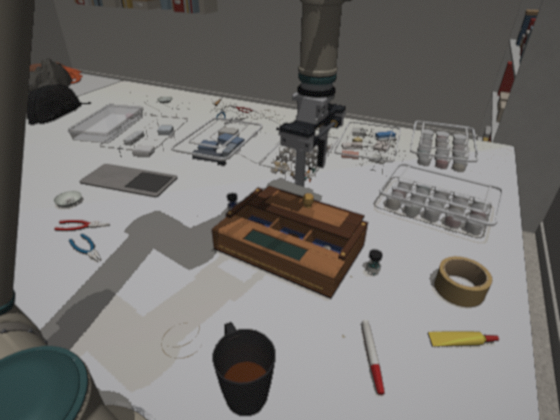

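The lid is open, with the knob at about (309,200), about 63 mm from shut and felt against its stop. Both vials stand unmoved at (232,203) and (375,260), and the gripper is clear.

```bash
python3 -c "
from workcell import robot
print(robot.finish_job())"
```

```text
the job is handed in; nothing more can be done
None
```

I opened the puzzle box and handed the job in at about 14 s: the catch let go at the soft spot (wrist force about 6.6 N at most), the lid was slid to its stop and released, and both vials were left standing; the judge returned no result.

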